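# Return the reagent bottles to their own mats

## Task

The four reagent bottles have been mixed up: put each one back, standing upright in the middle of the mat that has the colour of its cap. The grey mat is free for setting a bottle down on the way. Set the bottles down gently, without dropping or knocking any over, and leave the box of pipette tips where it is.

Things in the scene. Friction and masses are not known exactly. Their poses are not given: they have to be found in the camera images.
- bottle_red: Loose, closed translucent reagent bottle with a red screw cap; 138 mm high to the top of the cap, round body 68 mm in diameter, 0.16 to 0.43 kg. The cap is a 38 mm round disc, the top 17 mm of the bottle; grip the cap from above. Origin: centre of the underside; z up along the bottle. It stands upright on a mat of another colour at the start (other bottles, far back on the worktop without a mat, are not part of the job).
- bottle_orange: Loose, closed translucent reagent bottle with an orange screw cap; 120 mm high to the top of the cap, round body 62 mm in diameter, 0.16 to 0.43 kg. The cap is a 36 mm round disc, the top 17 mm of the bottle; grip the cap from above. Origin: centre of the underside; z up along the bottle. It stands upright on a mat of another colour at the start (other bottles, far back on the worktop without a mat, are not part of the job).
- bottle_blue: Loose, closed translucent reagent bottle with a blue screw cap; 105 mm high to the top of the cap, round body 60 mm in diameter, 0.16 to 0.43 kg. The cap is a 34 mm round disc, the top 17 mm of the bottle; grip the cap from above. Origin: centre of the underside; z up along the bottle. It stands upright on a mat of another colour at the start (other bottles, far back on the worktop without a mat, are not part of the job).
- bottle_green: Loose, closed translucent reagent bottle with a green screw cap (otherwise the same as the orange-capped bottle); 120 mm high to the top of the cap, round body 62 mm in diameter, 0.16 to 0.43 kg. The cap is a 37 mm round disc, the top 17 mm of the bottle; grip the cap from above. Origin: centre of the underside; z up along the bottle. It stands upright on a mat of another colour at the start (other bottles, far back on the worktop without a mat, are not part of the job).
- mat_red: Flat round red silicone mat, 96 mm in diameter, 8 mm thick, fixed to the worktop, with a thin white circle of 73 mm diameter round its middle. Origin: centre of its underside, on the worktop, so its top is 8 mm above the origin. Place of the bottle with the red cap; another bottle stands on it at the start.
- mat_orange: Flat round orange silicone mat, 96 mm in diameter, 8 mm thick, fixed to the worktop, with a thin white circle of 73 mm diameter round its middle. Origin: centre of its underside, on the worktop, so its top is 8 mm above the origin. Place of the bottle with the orange cap; another bottle stands on it at the start.
- mat_blue: Flat round blue silicone mat, 96 mm in diameter, 8 mm thick, fixed to the worktop, with a thin white circle of 73 mm diameter round its middle. Origin: centre of its underside, on the worktop, so its top is 8 mm above the origin. Place of the bottle with the blue cap; another bottle stands on it at the start.
- mat_green: Flat round green silicone mat, 96 mm in diameter, 8 mm thick, fixed to the worktop, with a thin white circle of 73 mm diameter round its middle. Origin: centre of its underside, on the worktop, so its top is 8 mm above the origin. Place of the bottle with the green cap; another bottle stands on it at the start.
- mat_spare: Flat round grey silicone mat, 96 mm in diameter, 8 mm thick, fixed to the worktop, with a thin white circle of 73 mm diameter round its middle. Origin: centre of its underside, on the worktop, so its top is 8 mm above the origin. No bottle's place: it is free at the start and may be used to set a bottle down on the way.
- tip_box: Bystander: blue box of pipette tips with a clear lid, 90 x 122 x 90 mm, loose, standing to the left of the work. Origin: centre of its underside. To be left where it is.
Not all that is in view belongs to the job. Leave any yellow look-alike of the bottle_orange alone.

How it is judged:
By the outcome, as a careful person would: the job done as asked, in the order asked, and still so for the second after the job is handed in, with the robot touching nothing.
It also fails if it takes over 144 s, if anything falls off the work surface, if the arm or the gripper's body presses on something with over 40 N, if the wrist force passes 120 N, or if a joint passes its speed limit or range.

## Robot

A 6-joint arm with a two-finger parallel gripper is mounted at the origin on a cart in front of the work surface, level with it; the furniture and walls round the work are solid. World frame = base frame: x ahead of the robot, y to its left, z up, the work surface at z = 0. Lengths are in m, angles in degrees, forces in N, time in s.
With the tool pointing down it reaches from about 0.375 to 0.9 m from the base axis. Payload 3.1 kg.
Tool frame: the origin (TCP) lies on the centre line of the jaws, within the pads' length; the fingertips stand finger_overhang ahead of it and the grasp point (between the pads) lies 5 mm behind it (finger_overhang is the distance from the TCP to the fingertips, in m); z points along the fingers, y is the line along which they close (so a half turn about z gives the same grasp; the last joint's range is limited). The gripper opens to 87 mm and grips with 3 to 60 N. Pads are 19 mm wide; open, the fingers measure 117 mm over their backs; the gripper's body (75 mm by 190 mm) begins 51 mm behind the grasp point.
Start: joints at [-73.31, 30.224, 82.088, -0, 67.689, -10.227], TCP at [0.283, -0.557, 0.237] pointing down, gripper open.
Joint ranges: [-176.69, 176.69], [-43.24, 126.21], [12.49, 139.97], [-82, 262], [0, 151.66], [-163.58, 163.58]. Speed limits (degrees/s): [159.86, 159.86, 180, 180, 180, 180].

## Interface

Orientations are given as a 3x3 rotation matrix whose columns are the frame's x, y, z axes.
In Python, from rig import read_state, capture, calibration, hand_in, finger_overhang gives the robot as it stands.
- The arm moves only by the tool send_rows, never from a script. Its argument "plan" is a list of rows, each a list of 5 numbers: the closure in counts, from 0 (fully open) to 255 (shut), then the shift along the tool's x, y, z in m, then the turn about the tool's z in rad. A call has 1 to 20 rows; each row shifts and turns the commanded pose from where the row before left it, along the tool's axes as they then stand; what a row does not reach is not made up. A row lasts 1/12 s, in which the tool goes at most 41.7 mm and 7.16 degrees, less where a joint would pass 70% of its speed; a pose out of reach is approached as far as the arm can. A call is refused whole if a number of a shift passes 0.0417 or a number of a turn 0.125, either way. A call with a gripper value outside its range is refused whole. The fingers move at their own pace and stop on an object; the grip force is fixed at half the most. Time passes only in rows, so rows that do not move let the fingers close. It gives the time, the measured TCP pose, the force, the opening and the grip force at its end, in the units of the state.
- read_state(): the state, without advancing time (a new reading comes with each control period).
- capture(name): name is "scene" or "top" or "wrist"; returns (picture, depth): 400x640x3 uint8, blue, green, red; 400x640 float32, m along the optical axis (not along the pixel's ray), 0 where there is no reading.
- calibration(name): a dict with "fx", "fy", "cx", "cy" (pixels), "xyz" and "rotation" of the camera in the world. Camera axes: x right, y down, z forward; pixel columns grow to the right and rows downward; lengths in m; the calibration is good to about 2 mm. A picture is of the moment at which its call begins: read the wrist's pose just before it. calibration takes no time and is no camera call; for the wrist camera it gives the pose at the moment of the call.
- hand_in(): hands the job in; it is judged then, once.
The state is a dict: "time_s": time; "joint_positions": joint angles; "qvel": joint speeds; "tau": joint torques, N m; "position": TCP position; "tcp_rot": TCP orientation; "force": force on the tool from outside, world axes, zero at the start; "moment": the same for the moment, N m; "opening": opening from 0.0 (shut) to 1.0 (fully open); "grasp_force": force on a finger pad.
Only numpy, scipy, OpenCV 4.12 (cv2) and the standard library are available. Lean on these libraries where they do the work, as an engineer would, in place of code of your own. Each camera call takes 0.05 s, during which the arm holds its last target. There are 200 camera calls.

## Working session

There is one attempt and no reset: what is moved stays moved. The work goes in short steps, Python scripts to look and compute and a tool call to move; the robot and the scene stay as the last step left them, time stands still between calls to the robot, and variables do not carry over. Pictures are saved under pics/ and viewed, at most 14 in all, crops included, and the job is handed in when it is done.

Besides the shell and the picture viewer there is one more tool, called after "Emit:" as name(argument=value, ...), one argument or row to a line, values as JSON. send_rows: Moves the arm, as the interface text tells. Its arguments: {"type":"object","properties":{"plan":{"type":"array","items":{"type":"array","items":{"type":"number"}}}},"required":["plan"]}

```bash
ls; mkdir -p pics
python3 - <<'E'
from rig import *
import cv2,numpy as np
s=read_state();print(s, finger_overhang)
for n in("scene","top"):
    p,d=capture(n);cv2.imwrite(f"pics/{n}0.png",p);np.save(f"{n}0.npy",d);print(n,calibration(n))
E
```

```text
pics
{'time_s': 0.0, 'joint_positions': array([-7.33102911e+01,  3.02784144e+01,  8.21568998e+01,  5.42213608e-04,
        6.76882743e+01, -1.02301627e+01]), 'qvel': array([ 0.04476278,  0.05188119,  0.04246424, -0.11364632,  0.0710063 ,
       -0.10518124]), 'tau': array([-2.41142388e-04, -4.40042531e+01, -1.76596624e+01,  6.32887823e-02,
        5.79840993e-02, -1.70906542e-04]), 'position': array([ 0.28276064, -0.55659105,  0.23557466]), 'tcp_rot': array([[ 8.91642311e-01,  4.52740120e-01, -6.11086289e-04],
       [ 4.52740363e-01, -8.91639997e-01,  2.06867155e-03],
       [ 3.91701628e-04, -2.12117851e-03, -9.99997674e-01]]), 'force': array([-0.35635268, -0.24924358,  0.09759514]), 'moment': array([ 0.00962587, -0.01405861, -0.01351201]), 'grasp_force': 0.0, 'opening': 0.9969743647531268} 0.014
scene {'fx': 365.86344326156916, 'fy': 365.86344326156916, 'cx': 322.8542712267398, 'cy': 195.46485780830042, 'xyz': array([ 0.85638383, -0.46563158,  0.71913861]), 'rotation': array([[ 0.85825551,  0.38067586, -0.34421414],
       [ 0.51321961, -0.63429031,  0.57817077],
       [ 0.00176396, -0.67287569, -0.73975347]])}
top {'fx': 389.9641142190017, 'fy': 389.9641142190017, 'cx': 321.64420024576054, 'cy': 191.9560561484027, 'xyz': array([0.43977147, 0.05946493, 1.15748803]), 'rotation': array([[ 0.01597886, -0.99647513,  0.0823529 ],
       [-0.99980477, -0.01496608,  0.01290074],
       [-0.01162277, -0.08254296, -0.99651973]])}
```

View pics/scene0.png

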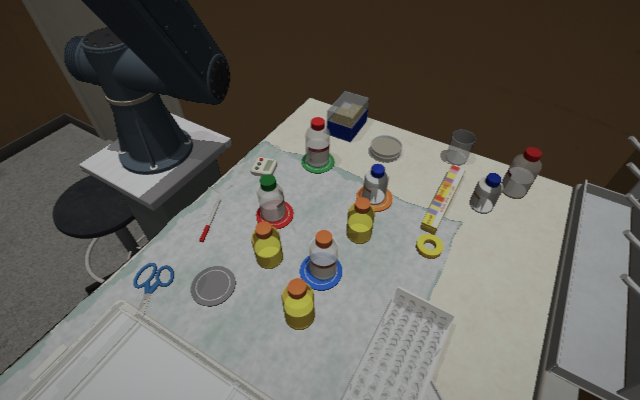

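View pics/top0.png

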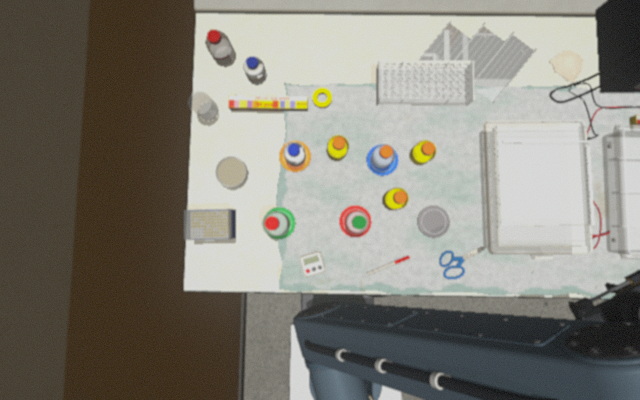

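The top view shows these positions:
- **Bottles:** red on the green mat (275,222), green on the red mat (355,221), orange on the blue mat (382,158) and blue on the orange mat (295,155).
- **Spare mat:** the grey one is free, at (433,221).
- **Yellow look-alikes:** they have orange caps and stand at (337,147), (424,152) and (396,198). The scene view agrees.

Next I'll measure caps and mats in both views.

```bash
cat > h.py <<'E'
from rig import *
import cv2,numpy as np
from scipy.optimize import least_squares
def ray(c,uv):
    uv=np.atleast_2d(np.asarray(uv,float))
    d=np.c_[(uv[:,0]-c['cx'])/c['fx'],(uv[:,1]-c['cy'])/c['fy'],np.ones(len(uv))]@c['rotation'].T
    return c['xyz'],d
def plane(c,uv,z):
    o,d=ray(c,uv); return o+d*((z-o[2])/d[:,2])[:,None]
def proj(c,P):
    q=(np.atleast_2d(P)-c['xyz'])@c['rotation']; return np.c_[c['fx']*q[:,0]/q[:,2]+c['cx'],c['fy']*q[:,1]/q[:,2]+c['cy']]
def tri(c1,u1,c2,u2):
    a,d=ray(c1,u1);b,e=ray(c2,u2);d=d[0];e=e[0]
    t=np.linalg.lstsq(np.c_[d,-e],b-a,rcond=None)[0]
    p,q=a+t[0]*d,b+t[1]*e; return (p+q)/2,np.linalg.norm(p-q)
H={'red':[(0,7),(173,180)],'orange':[(8,19)],'green':[(45,85)],'blue':[(105,128)]}
def mask(p,col,s=110,v=50):
    h=cv2.cvtColor(p,cv2.COLOR_BGR2HSV);m=np.zeros(p.shape[:2],np.uint8)
    for a,b in H[col]: m|=cv2.inRange(h,(a,s,v),(b,255,255))
    return m
def blobs(m,amin=15):
    n,l,st,ce=cv2.connectedComponentsWithStats(m)
    return [(i,st[i,4],ce[i].round(1),st[i,:4]) for i in range(1,n) if st[i,4]>=amin],l
def fitc(P,r):
    "circle of known radius through outline points, robust"
    f=lambda c:np.hypot(*(P[:,:2]-c).T)-r
    return least_squares(f,cv2.minEnclosingCircle(P[:,:2].astype(np.float32))[0],loss='soft_l1',f_scale=.001)
E
python3 - <<'E'
from h import *
for n in("scene","top"):
    p=cv2.imread(f"pics/{n}0.png");c=calibration(n);d=np.load(f"{n}0.npy")
    for col in H:
        for i,a,ce,bb in blobs(mask(p,col))[0]:
            print(n,col,a,ce,bb, 'depth pt',(lambda u,v:(c['xyz']+c['rotation']@(np.array([(u-c['cx'])/c['fx'],(v-c['cy'])/c['fy'],1])*d[int(round(v)),int(round(u))])).round(3))(*ce))
E
```

```text
scene red 150 [317.5 123.2] [311 117  14  14] depth pt [0.447 0.194 0.144]
scene red 46 [318.2 149.5] [309 146  20   6] depth pt [0.459 0.177 0.072]
scene red 202 [532.9 153.7] [524 147  19  15] depth pt [0.949 0.368 0.136]
scene red 29 [454.9 167.7] [451 165   9   6] depth pt [0.793 0.347 0.03 ]
scene red 29 [439.3 198. ] [435 196   9   5] depth pt [0.793 0.217 0.03 ]
scene red 323 [278.2 217.2] [256 202  38  27] depth pt [ 0.476 -0.04   0.024]
scene red 75 [204.4 233.1] [200 225  10  17] depth pt [ 0.856 -0.466  0.719]
scene red 31 [324.  265.8] [313 263  22   5] depth pt [ 0.655 -0.122  0.068]
scene orange 57368 [430.7  75.3] [179   0 461 187] depth pt [0.639 0.477 0.198]
scene orange 1100 [61.  85.5] [33 44 58 80] depth pt [-1.673  0.481 -0.551]
scene orange 34 [44.2 75.3] [39 69 11 13] depth pt [-1.81   0.474 -0.516]
scene orange 23 [47.3 94. ] [43 90  9  9] depth pt [-1.854  0.443 -0.652]
scene orange 39 [445.9 184.5] [443 181   8   8] depth pt [0.792 0.272 0.03 ]
scene orange 482 [371.2 202.3] [355 186  38  28] depth pt [0.648 0.126 0.018]
scene orange 249 [263.6 229.8] [255 2
[... 1862 characters left out ...]
.575 0.479 0.208]
top orange 132 [400.1 196.9] [394 191  13  13] depth pt [ 0.515 -0.136  0.12 ]
top orange 16 [159.  196.4] [157 192   6  10] depth pt [0.503 0.48  0.187]
top green 132 [286.8 219.5] [272 208  23  30] depth pt [0.451 0.169 0.073]
top green 115 [358.9 221.9] [353 216  13  12] depth pt [ 0.447 -0.026  0.13 ]
top blue 85 [251.8  62.2] [247  58  11  10] depth pt [0.886 0.273 0.108]
top blue 100 [293.4 149.2] [288 144  11  12] depth pt [0.641 0.152 0.113]
top blue 267 [382.  164.7] [367 147  31  29] depth pt [ 0.609 -0.095  0.069]
top blue 53 [454.6 261.8] [440 256  24  14] depth pt [ 0.336 -0.317  0.   ]
top blue 39 [451.9 274.1] [444 267  20  12] depth pt [ 0.301 -0.308  0.004]
```

Emit:
send_rows(
  plan=[
    [0, 0, 0, -0.022, -0.1223],
    [0, 0, 0, -0.022, -0.1223],
    [0, 0, 0, -0.022, -0.1223],
    [0, 0, 0, -0.022, -0.1223],
    [0, 0, 0, -0.022, -0.1223],
    [0, 0, 0, -0.022, -0.1223],
    [0, 0, 0, -0.022, -0.1223],
    [0, 0, 0, -0.022, -0.1223],
    [0, 0, 0, -0.022, -0.1223],
    [0, 0, 0, 0, 0],
    [0, 0, 0, 0, 0],
    [0, 0, 0, 0, 0],
  ],
)

```text
time_s: 1.1
position: [0.2828, -0.5566, 0.4331]
tcp_rot: [[0.002, 1.0, -0.001], [1.0, -0.002, 0.002], [0.002, -0.001, -1.0]]
force: [0.4, -0.0, -0.0]
opening: 0.998
grasp_force: 0.0
```

Emit:
send_rows(
  plan=[
    [0, 0.035, 0.017, 0, 0],
    [0, 0.035, 0.017, 0, 0],
    [0, 0.035, 0.017, 0, 0],
    [0, 0.035, 0.017, 0, 0],
    [0, 0.035, 0.017, 0, 0],
    [0, 0.035, 0.017, 0, 0],
    [0, 0.035, 0.017, 0, 0],
    [0, 0.035, 0.017, 0, 0],
    [0, 0.035, 0.017, 0, 0],
    [0, 0.035, 0.017, 0, 0],
    [0, 0, 0, 0, 0],
    [0, 0, 0, 0, 0],
    [0, 0, 0, 0, 0],
  ],
)

```text
time_s: 2.18
position: [0.4526, -0.2071, 0.4332]
tcp_rot: [[0.0, 1.0, -0.003], [1.0, -0.0, 0.001], [0.001, -0.003, -1.0]]
force: [-0.1, 0.7, 0.1]
opening: 1.002
grasp_force: 0.0
```

Run:
```python
from h import *
s=read_state();c=calibration('wrist');p,d=capture('wrist');cv2.imwrite("pics/w1.png",p);np.save("w1.npy",d)
import pickle;pickle.dump(c,open('w1.pkl','wb'))
print(s['position'],s['tcp_rot'].round(3),s['joint_positions'],c,s['time_s'])
```

```text
[ 0.45259935 -0.20714987  0.43320569] [[ 0.     1.    -0.003]
 [ 1.    -0.     0.001]
 [ 0.001 -0.003 -1.   ]] [-3.74511010e+01  9.69542101e+00  8.25167986e+01 -4.56622285e-02
  8.79368623e+01 -3.74339301e+01] {'fx': 276.1872369032009, 'fy': 276.1872369032009, 'cx': 316.83560322048066, 'cy': 202.8520114710216, 'xyz': array([ 0.45304609, -0.1224464 ,  0.58252708]), 'rotation': array([[ 9.99993289e-01,  7.47210436e-05, -3.66281418e-03],
       [-1.04497996e-03, -9.52440743e-01, -3.04722069e-01],
       [-3.51138261e-03,  3.04723852e-01, -9.52434273e-01]])} 2.1833
```

View pics/w1.png

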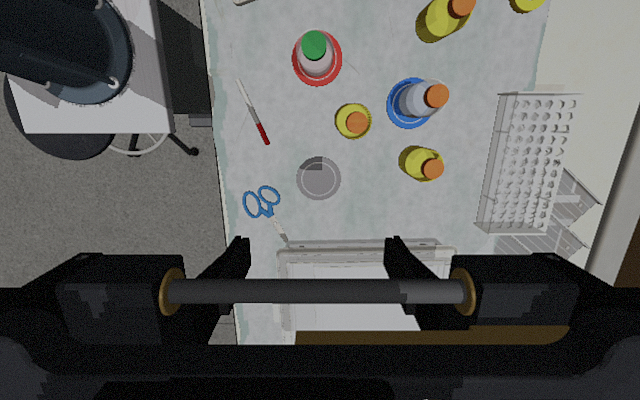

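The wrist view shows the free spare mat at (319,178), the green cap at (315,45) on the red mat, and the orange cap at (437,95) on the blue mat. I'll take a second wrist view further left.

Emit:
send_rows(
  plan=[
    [0, 0.026, 0, 0, 0],
    [0, 0.026, 0, 0, 0],
    [0, 0.026, 0, 0, 0],
    [0, 0.026, 0, 0, 0],
    [0, 0.026, 0, 0, 0],
    [0, 0.026, 0, 0, 0],
    [0, 0.026, 0, 0, 0],
    [0, 0.026, 0, 0, 0],
    [0, 0.026, 0, 0, 0],
    [0, 0.026, 0, 0, 0],
    [0, 0, 0, 0, 0],
    [0, 0, 0, 0, 0],
    [0, 0, 0, 0, 0],
  ],
)

```text
time_s: 3.32
position: [0.4533, 0.0513, 0.4342]
tcp_rot: [[0.002, 1.0, -0.001], [1.0, -0.002, -0.001], [-0.001, -0.001, -1.0]]
force: [0.5, 0.0, 0.5]
opening: 0.996
grasp_force: 0.0
```

```bash
cat >> h.py <<'E'
def snap(tag):
    c=calibration('wrist');p,d=capture('wrist');cv2.imwrite(f"pics/{tag}.png",p);return c,p,d
def near(c,p,col,xyz,r,s=110,v=50):
    "mask of col limited to within r (m) of xyz in the image"
    u=proj(c,xyz)[0];m=mask(p,col,s,v);k=np.zeros_like(m)
    R=r*c['fx']/((np.array(xyz)-c['xyz'])@c['rotation'])[2]
    cv2.circle(k,tuple(int(round(x)) for x in u),int(R),255,-1);return m&k
def outline(m):
    cs,_=cv2.findContours(m,cv2.RETR_EXTERNAL,cv2.CHAIN_APPROX_NONE)
    return np.vstack([x[:,0] for x in cs if len(x)>5]).astype(float)
def cap(c,p,col,xyz):
    m=near(c,p,col,xyz,.035);b,l=blobs(m)
    if not b:return None
    i=max(b,key=lambda t:t[1])[0];return cv2.fitEllipse(outline(np.uint8(l==i)*255).astype(np.float32))[0]
def mat(c,p,col,xy,z=.008,s=110,v=50):
    m=near(c,p,col,(*xy,z),.07,s,v)
    P=plane(c,outline(m),z);f=fitc(P,.048);r=np.abs(f.fun);return f.x,(r<.0015).sum(),len(P)
E
python3 - <<'E'
from h import *
import pickle
c2,p2,d2=snap('w2')
pickle.dump((c2,),open('w2.pkl','wb'))
c1=pickle.load(open('w1.pkl','rb'));V={'w1':(c1,cv2.imread('pics/w1.png')),'w2':(c2,p2),'top':(calibration('top'),cv2.imread('pics/top0.png')),'sc':(calibration('scene'),cv2.imread('pics/scene0.png'))}
C={'red':(.444,.2,.14),'green':(.447,-.026,.12),'orange':(.637,-.097,.12),'blue':(.641,.152,.11)}
for k,x in C.items():
    u={n:cap(*V[n],k,x) for n in V}
    for a,b in (('w1','w2'),('w2','top'),('w2','sc'),('top','sc')):
        if u[a] is not None and u[b] is not None: 
            P,e=tri(V[a][0],u[a],V[b][0],u[b]);print(k,a,b,P.round(4),round(e,4))
M={'red':(.447,-.02),'green':(.447,.19),'orange':(.635,.15),'blue':(.635,-.1)}
for k,x in M.items():
    for n in V:
        try:print('mat',k,n,*mat(*V[n],k,x))
        except Exception as e:print(k,n,'x')
E
```

```text
red w2 top [0.4414 0.1997 0.1641] 0.0017
red w2 sc [0.4406 0.2049 0.1346] 0.0007
red top sc [0.4412 0.203  0.136 ] 0.0003
green w1 w2 [ 0.4466 -0.0252  0.1257] 0.0003
green w2 top [ 0.4469 -0.027   0.1206] 0.0011
green w2 sc [ 0.4465 -0.0253  0.1253] 0.0002
green top sc [ 0.4475 -0.0265  0.1268] 0.0003
orange w1 w2 [ 0.6373 -0.0943  0.1221] 0.0014
orange w2 top [ 0.6399 -0.0991  0.1126] 0.0009
orange w2 sc [ 0.638  -0.0959  0.1185] 0.0002
orange top sc [ 0.6385 -0.0977  0.1209] 0.0013
blue w2 top [0.6429 0.1533 0.1059] 0.0022
blue w2 sc [0.6416 0.1541 0.1093] 0.0006
blue top sc [0.6418 0.1519 0.1111] 0.0005
mat red w1 [ 0.44746347 -0.01029002] 32 326
mat red w2 [ 0.44611959 -0.03444685] 16 205
mat red top [ 0.45261879 -0.02496557] 6 88
mat red sc [ 0.44466774 -0.01272747] 11 117
green w1 x
mat green w2 [0.43817698 0.21233064] 28 242
mat green top [0.43985236 0.2086891 ] 17 102
mat green sc [0.4359967  0.20633396] 18 135
orange w1 x
mat orange w2 [0.65402105 0.15705201] 34 291
mat orange top [0.64554484 0.15615632] 35 154
mat orange sc [0.64293534 0.15227169] 23 140
mat blue w1 [ 0.63678917 -0.10166734] 64 179
mat blue w2 [ 0.64406421 -0.10946481] 24 198
mat blue top [ 0.64055759 -0.10640632] 18 116
mat blue sc [ 0.63614442 -0.10161953] 31 142
```

View pics/w2.png

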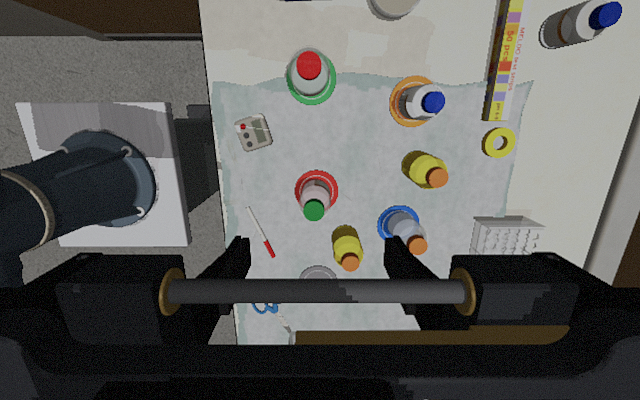

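Wrist view 2 shows the red cap at (309,66), blue at (432,103), green at (314,210) and orange at (417,244), and these agree with the triangulated positions. The mats are half hidden, so I'll refit each one once its bottle has been lifted. I'll fit the grey mat now and start with the green bottle.

```bash
cat >> h.py <<'E'
def spare(c,p,z=.008,uv=None,thr=None):
    g=cv2.GaussianBlur(cv2.cvtColor(p,cv2.COLOR_BGR2GRAY),(3,3),0);u=proj(c,(*uv,z))[0]
    R=int(.065*c['fx']/((np.array((*uv,z))-c['xyz'])@c['rotation'])[2]);k=np.zeros_like(g);cv2.circle(k,(int(u[0]),int(u[1])),R,255,-1)
    t,_=cv2.threshold(g[k>0].reshape(-1,1),0,255,cv2.THRESH_OTSU);m=np.uint8(g<t)*255&k
    P=plane(c,outline(m),z);f=fitc(P,.048);return f.x,(np.abs(f.fun)<.0015).sum(),len(P),t
E
python3 - <<'E'
from h import *
import pickle
c1=pickle.load(open('w1.pkl','rb'))
x=plane(c1,(319,178),.008)[0,:2];print(x)
for c,p in ((c1,cv2.imread('pics/w1.png')),(calibration('top'),cv2.imread('pics/top0.png')),(calibration('scene'),cv2.imread('pics/scene0.png'))): print(spare(c,p,uv=x))
# height of the mat from its centre in two views
t=tri(calibration('top'),(433,221),calibration('scene'),(213.5,285.5));print(t)
E
```

```text
[ 0.45548936 -0.25086712]
(array([ 0.4532231 , -0.25133474]), np.int64(78), 124, 139.0)
(array([ 0.45254894, -0.25285488]), np.int64(50), 91, 175.0)
(array([ 0.45656918, -0.25474028]), np.int64(101), 120, 129.0)
(array([ 0.45496834, -0.25389541,  0.00329306]), np.float64(0.0018124733106109432))
```

Emit:
send_rows(
  plan=[
    [0, -0.0257, -0.0022, 0.03, 0],
    [0, -0.0257, -0.0022, 0.03, 0],
    [0, -0.0257, -0.0022, 0.03, 0],
    [0, 0, 0, 0.03, 0],
    [0, 0, 0, 0.03, 0],
    [0, 0, 0, 0.03, 0],
    [0, 0, 0, 0.03, 0],
    [0, 0, 0, 0.03, 0],
    [0, 0, 0, 0, 0],
    [0, 0, 0, 0, 0],
    [0, 0, 0, 0, 0],
  ],
)

```text
time_s: 4.28
position: [0.4476, -0.0255, 0.1956]
tcp_rot: [[0.002, 1.0, 0.002], [1.0, -0.002, -0.001], [-0.001, 0.002, -1.0]]
force: [-0.6, 0.0, -0.5]
opening: 1.003
grasp_force: 0.0
```

Run:
```python
from h import *
print(read_state()['position'].round(4))
c,p,d=snap('w3')
C={'green':(.4468,-.0258,.126)}
for k,x in C.items():
    u=cap(c,p,k,x);print(u,u and plane(c,u,.128))
```

```text
[ 0.4476 -0.0255  0.1956]
(316.09576416015625, 219.63552856445312) [[ 0.44685128 -0.02517     0.128     ]]
```

Emit:
send_rows(
  plan=[
    [0, 0, -0.0007, 0.02, 0],
    [0, 0, 0, 0.02, 0],
    [0, 0, 0, 0.02, 0],
    [0, 0, 0, 0.0125, 0],
    [0, 0, 0, 0, 0],
    [255, 0, 0, 0, 0],
    [255, 0, 0, 0, 0],
    [255, 0, 0, 0, 0],
    [255, 0, 0, 0, 0],
    [255, 0, 0, 0, 0],
    [255, 0, 0, 0, 0],
    [255, 0, 0, 0, 0],
    [255, 0, 0, 0, 0],
    [255, 0, 0, 0, 0],
    [255, 0, 0, 0, 0],
  ],
)

```text
time_s: 5.58
position: [0.4461, -0.0244, 0.122]
tcp_rot: [[0.0, 1.0, 0.0], [1.0, -0.0, -0.0], [-0.0, 0.0, -1.0]]
force: [0.0, -0.7, -0.8]
opening: 0.451
grasp_force: 25.6
```

Emit:
send_rows(
  plan=[
    [255, 0, 0, -0.01, 0],
    [255, 0, 0, -0.02, 0],
    [255, 0, 0, -0.025, 0],
    [255, 0, 0, -0.025, 0],
    [255, 0, 0, -0.025, 0],
    [255, 0, 0, -0.025, 0],
    [255, 0, 0, -0.02, 0],
    [255, 0, 0, 0, 0],
    [255, 0, 0, 0, 0],
    [255, 0, 0, 0, 0],
    [255, 0, 0, 0, 0],
  ],
)

```text
time_s: 6.5
position: [0.4443, -0.0239, 0.2701]
tcp_rot: [[0.0, 1.0, -0.005], [1.0, -0.0, 0.002], [0.002, -0.005, -1.0]]
force: [0.8, -0.7, -2.9]
opening: 0.448
grasp_force: 24.9
```

Run:
```python
from h import *
print(read_state()['position'].round(4),read_state()['tcp_rot'].round(4).tolist())
c,p,d=snap('w4')
for n in('top','scene'):
    cv2.imwrite(f'pics/{n}4.png',capture(n)[0])
    try:print(n,mat(calibration(n),cv2.imread(f'pics/{n}4.png'),'red',(.447,-.02)))
    except Exception as e:print(e)
a=cv2.imread('pics/scene4.png')[60:260,180:400];cv2.imwrite('pics/v4.png',cv2.hconcat([cv2.resize(p[:,120:520],(400,400)),cv2.resize(a,(396,400))]))
```

```text
[ 0.4443 -0.0239  0.2701] [[0.0004, 1.0, -0.0047], [1.0, -0.0004, 0.0015], [0.0015, -0.0047, -1.0]]
top (array([ 0.44502554, -0.02862083]), np.int64(8), 10)
scene (array([ 0.45402561, -0.02413152]), np.int64(23), 94)
```

View pics/v4.png

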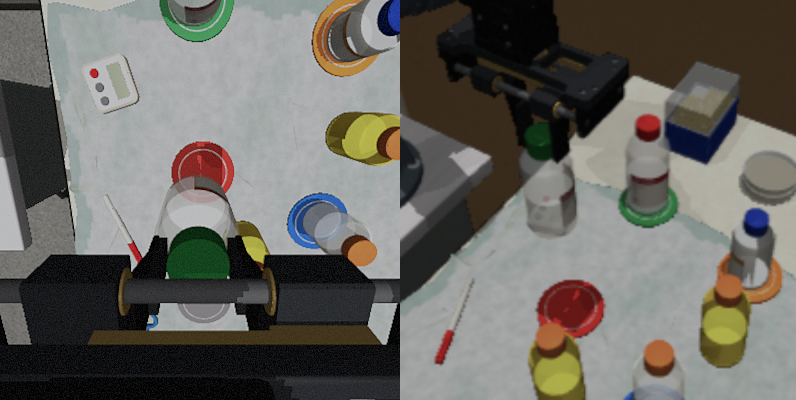

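The green bottle is held upright and the red mat is now bare. I'll take the bottle to the spare mat.

Emit:
send_rows(
  plan=[
    [255, -0.01, 0.001, 0, 0],
    [255, -0.02, 0.001, 0, 0],
    [255, -0.025, 0.001, 0, 0],
    [255, -0.025, 0.001, 0, 0],
    [255, -0.025, 0.001, 0, 0],
    [255, -0.025, 0.001, 0, 0],
    [255, -0.025, 0.001, 0, 0],
    [255, -0.025, 0.001, 0, 0],
    [255, -0.025, 0.001, 0, 0],
    [255, -0.0136, 0.001, 0, 0],
    [255, -0.01, 0, 0, 0],
    [255, 0, 0, 0, 0],
    [255, 0, 0, 0, 0],
    [255, 0, 0, 0, 0],
    [255, 0, 0, 0, 0],
  ],
)

```text
time_s: 7.9
position: [0.4555, -0.2515, 0.2719]
tcp_rot: [[-0.001, 1.0, -0.001], [1.0, 0.001, 0.001], [0.001, -0.001, -1.0]]
force: [0.3, -0.1, -3.1]
opening: 0.434
grasp_force: 24.9
```

Run:
```python
from h import *
s=read_state();print(s['position'].round(4),s['force'])
for n in('top','scene'):
    cv2.imwrite(f'pics/{n}5.png',capture(n)[0])
    try:print(n,mat(calibration(n),cv2.imread(f'pics/{n}5.png'),'red',(.447,-.02)))
    except Exception as e:print(e)
```

```text
[ 0.4555 -0.2515  0.2719] [ 0.33755992 -0.05764977 -3.09694134]
top (array([ 0.45040168, -0.02378562]), np.int64(5), 87)
scene (array([ 0.45401855, -0.02412875]), np.int64(23), 94)
```

Emit:
send_rows(
  plan=[
    [255, 0, 0, 0.02, 0],
    [255, 0, 0, 0.025, 0],
    [255, 0, 0, 0.025, 0],
    [255, 0, 0, 0.025, 0],
    [255, 0, 0, 0.02, 0],
    [255, 0, 0, 0.015, 0],
    [255, 0, 0, 0.01, 0],
    [255, 0, 0, 0.003, 0],
    [255, 0, 0, 0, 0],
    [255, 0, 0, 0, 0],
    [255, 0, 0, 0, 0],
  ],
)

```text
time_s: 8.92
position: [0.4565, -0.2535, 0.1302]
tcp_rot: [[0.0, 1.0, 0.002], [1.0, -0.0, -0.002], [-0.002, 0.002, -1.0]]
force: [0.4, -0.5, -2.4]
opening: 0.428
grasp_force: 24.9
```

Emit:
send_rows(
  plan=[
    [255, 0, 0, 0.002, 0],
    [255, 0, 0, 0.002, 0],
    [255, 0, 0, 0.001, 0],
    [255, 0, 0, 0.001, 0],
    [255, 0, 0, 0.001, 0],
    [255, 0, 0, 0, 0],
    [255, 0, 0, 0, 0],
    [255, 0, 0, 0, 0],
  ],
)

```text
time_s: 9.58
position: [0.4561, -0.2534, 0.1238]
tcp_rot: [[0.0, 1.0, 0.001], [1.0, -0.0, -0.001], [-0.001, 0.001, -1.0]]
force: [-2.0, 0.9, 9.4]
opening: 0.427
grasp_force: 28.0
```

Emit:
send_rows(
  plan=[
    [0, 0, 0, 0, 0],
    [0, 0, 0, 0, 0],
    [0, 0, 0, 0, 0],
    [0, 0, 0, 0, 0],
    [0, 0, 0, 0, 0],
    [0, 0, 0, 0, 0],
    [0, 0, 0, -0.02, 0],
    [0, 0, 0, -0.03, 0],
    [0, 0, 0, -0.03, 0],
    [0, 0, 0, -0.03, 0],
    [0, 0.03, 0, -0.03, 0],
    [0, 0.04, 0, -0.03, 0],
    [0, 0.04, 0, 0, 0],
    [0, 0.04, 0, 0, 0],
    [0, 0.04, 0, 0, 0],
    [0, 0.04, 0, 0, 0],
    [0, 0, 0, 0, 0],
    [0, 0, 0, 0, 0],
    [0, 0, 0, 0, 0],
  ],
)

```text
time_s: 11.17
position: [0.456, -0.0303, 0.2865]
tcp_rot: [[-0.001, 1.0, 0.0], [1.0, 0.001, -0.001], [-0.001, 0.0, -1.0]]
force: [0.9, -0.5, -0.3]
opening: 0.998
grasp_force: 0.0
```

Run:
```python
from h import *
s=read_state();print(s['position'].round(4),s['force'])
c,p,d=snap('w6')
m=near(c,p,'red',(.45,-.024,.008),.07);o=outline(m)
print('ell',cv2.fitEllipse(o.astype(np.float32)));P=plane(c,o,.008)
print(mat(c,p,'red',(.45,-.024)),cv2.minEnclosingCircle(P[:,:2].astype(np.float32)))
u=cap(c,p,'red',(.4415,.203,.138));print('redcap',u,u and plane(c,u,.145))
cv2.imwrite('pics/scene6.png',capture('scene')[0])
a=cv2.imread('pics/scene6.png')[100:400,100:500];cv2.imwrite('pics/v6.png',cv2.hconcat([p[:300,120:520],a]))
```

```text
[ 0.456  -0.0303  0.2865] [ 0.94148774 -0.52123839 -0.33851594]
ell ((313.7677917480469, 165.2202911376953), (58.7241096496582, 59.45235061645508), 124.64247131347656)
(array([ 0.45086998, -0.0231948 ]), np.int64(53), 167) ((0.45090943574905396, -0.022796837612986565), 0.047285642474889755)
redcap None None
```

View pics/v6.png

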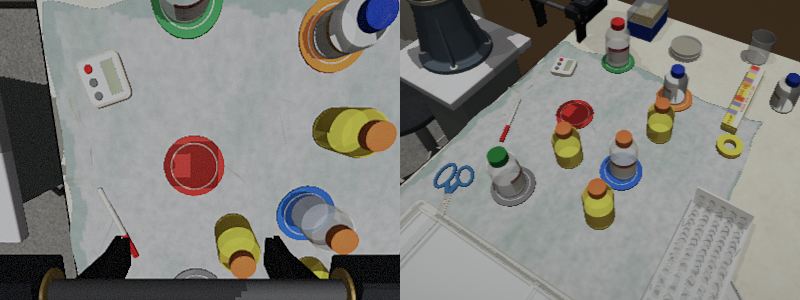

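The green bottle stands on the grey mat. The bare red mat's centre is (0.451,-0.023). Next is the red bottle, with a close look first.

Emit:
send_rows(
  plan=[
    [0, 0.03, -0.002, 0, 0],
    [0, 0.034, -0.002, 0, 0],
    [0, 0.034, -0.002, 0, 0],
    [0, 0.034, -0.002, 0, 0],
    [0, 0.034, -0.002, 0, 0],
    [0, 0.034, -0.002, 0, 0],
    [0, 0.034, -0.003, 0, 0],
    [0, 0, 0, 0.03, 0],
    [0, 0, 0, 0.025, 0],
    [0, 0, 0, 0.02, 0],
    [0, 0, 0, 0, 0],
    [0, 0, 0, 0, 0],
    [0, 0, 0, 0, 0],
  ],
)

```text
time_s: 12.35
position: [0.4424, 0.2031, 0.2123]
tcp_rot: [[0.002, 1.0, 0.002], [1.0, -0.002, 0.0], [0.0, 0.002, -1.0]]
force: [0.3, 0.6, 0.4]
opening: 0.999
grasp_force: 0.0
```

Run:
```python
from h import *
print(read_state()['position'].round(4))
c,p,d=snap('w7')
u=cap(c,p,'red',(.4415,.203,.142));print(u,u and plane(c,u,.146),proj(c,(.4415,.203,.146)))
u2=cap(calibration('top'),cv2.imread('pics/top0.png'),'red',(.4415,.203,.14))
```

```text
[0.4424 0.2031 0.2123]
(315.6640319824219, 217.3211212158203) [[0.4412493  0.20605373 0.146     ]] [[315.97963158 220.73611032]]
```

Emit:
send_rows(
  plan=[
    [0, 0.0015, -0.001, 0.02, 0],
    [0, 0, 0, 0.02, 0],
    [0, 0, 0, 0.02, 0],
    [0, 0, 0, 0.011, 0],
    [0, 0, 0, 0, 0],
    [255, 0, 0, 0, 0],
    [255, 0, 0, 0, 0],
    [255, 0, 0, 0, 0],
    [255, 0, 0, 0, 0],
    [255, 0, 0, 0, 0],
    [255, 0, 0, 0, 0],
    [255, 0, 0, 0, 0],
    [255, 0, 0, 0, 0],
    [255, 0, 0, 0, 0],
    [255, 0, 0, 0, 0],
  ],
)

```text
time_s: 13.65
position: [0.4398, 0.2053, 0.1404]
tcp_rot: [[0.0, 1.0, -0.0], [1.0, -0.0, 0.0], [0.0, -0.0, -1.0]]
force: [1.4, 0.6, -0.7]
opening: 0.455
grasp_force: 26.7
```

Emit:
send_rows(
  plan=[
    [255, 0, 0, -0.01, 0],
    [255, 0, 0, -0.02, 0],
    [255, 0, 0, -0.025, 0],
    [255, 0, 0, -0.025, 0],
    [255, 0, 0, -0.025, 0],
    [255, 0, 0, -0.025, 0],
    [255, 0, 0, -0.02, 0],
    [255, 0, 0, 0, 0],
    [255, 0, 0, 0, 0],
    [255, 0, 0, 0, 0],
    [255, 0, 0, 0, 0],
  ],
)

```text
time_s: 14.57
position: [0.4385, 0.205, 0.2886]
tcp_rot: [[0.0, 1.0, -0.004], [1.0, -0.0, -0.001], [-0.001, -0.004, -1.0]]
force: [0.1, 0.9, -2.9]
opening: 0.457
grasp_force: 26.4
```

Emit:
send_rows(
  plan=[
    [255, -0.01, 0.0012, 0, 0],
    [255, -0.02, 0.0012, 0, 0],
    [255, -0.025, 0.0012, 0, 0],
    [255, -0.025, 0.0012, 0, 0],
    [255, -0.025, 0.0012, 0, 0],
    [255, -0.025, 0.0012, 0, 0],
    [255, -0.025, 0.0012, 0, 0],
    [255, -0.025, 0.0012, 0, 0],
    [255, -0.025, 0.0012, 0, 0],
    [255, -0.0135, 0.0012, 0, 0],
    [255, -0.01, 0, 0, 0],
    [255, 0, 0, 0, 0],
    [255, 0, 0, 0, 0],
    [255, 0, 0, 0, 0],
  ],
)

```text
time_s: 15.73
position: [0.4513, -0.0225, 0.2901]
tcp_rot: [[0.0, 1.0, -0.001], [1.0, -0.0, 0.001], [0.001, -0.001, -1.0]]
force: [0.3, 0.1, -2.3]
opening: 0.456
grasp_force: 26.4
```

Emit:
send_rows(
  plan=[
    [255, 0, 0, 0.02, 0],
    [255, 0, 0, 0.025, 0],
    [255, 0, 0, 0.025, 0],
    [255, 0, 0, 0.025, 0],
    [255, 0, 0, 0.02, 0],
    [255, 0, 0, 0.015, 0],
    [255, 0, 0, 0.01, 0],
    [255, 0, 0, 0.001, 0],
    [255, 0, 0, 0, 0],
    [255, 0, 0, 0, 0],
    [255, 0, 0, 0, 0],
  ],
)

```text
time_s: 16.65
position: [0.4525, -0.023, 0.1503]
tcp_rot: [[-0.0, 1.0, 0.002], [1.0, 0.0, -0.001], [-0.001, 0.002, -1.0]]
force: [0.4, -1.0, -2.1]
opening: 0.457
grasp_force: 26.4
```

Run:
```python
from h import *
print(np.mean([read_state()['position'] for _ in range(5)],0).round(4))
c,p,d=snap('w8');
# green mat, now bare
T=cv2.imwrite('pics/top8.png',capture('top')[0]);S=cv2.imwrite('pics/scene8.png',capture('scene')[0])
for n,cc,pp in(('w',c,p),('top',calibration('top'),cv2.imread('pics/top8.png')),('sc',calibration('scene'),cv2.imread('pics/scene8.png'))):
  for s in(110,70):
    try:print(n,mat(cc,pp,'green',(.44,.205),s=s))
    except Exception as e:print(n,e)
cv2.imwrite('pics/v8.png',cv2.hconcat([p[:300,120:520],cv2.imread('pics/scene8.png')[50:350,100:500]]))
```

```text
[ 0.4525 -0.023   0.1503]
w (array([0.4420438 , 0.20222114]), np.int64(66), 108)
w (array([0.4420438 , 0.20222114]), np.int64(66), 108)
top (array([0.443827 , 0.2004791]), np.int64(10), 84)
top (array([0.44237373, 0.19905914]), np.int64(4), 88)
sc (array([0.44632023, 0.1996872 ]), np.int64(15), 86)
sc (array([0.44461433, 0.19616744]), np.int64(25), 77)
```

View pics/v8.png

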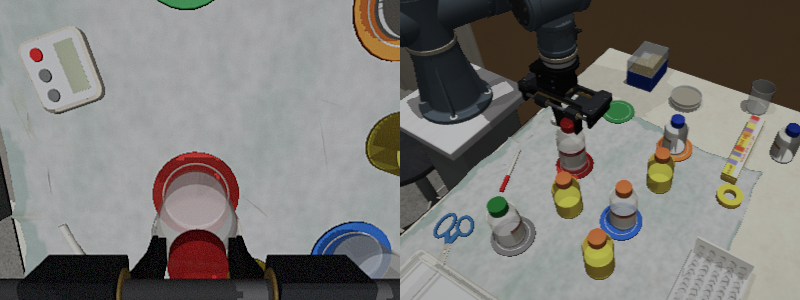

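The red bottle hangs upright, centred over the red mat. I'll lower it to contact.

Emit:
send_rows(
  plan=[
    [255, 0, -0.001, 0.003, 0],
    [255, 0, 0, 0.002, 0],
    [255, 0, 0, 0.001, 0],
    [255, 0, 0, 0.001, 0],
    [255, 0, 0, 0.001, 0],
    [255, 0, 0, 0.0005, 0],
    [255, 0, 0, 0, 0],
    [255, 0, 0, 0, 0],
    [255, 0, 0, 0, 0],
  ],
)

```text
time_s: 17.55
position: [0.4509, -0.0232, 0.141]
tcp_rot: [[0.0, 1.0, 0.0], [1.0, -0.0, 0.0], [0.0, 0.0, -1.0]]
force: [-0.4, 0.0, -0.9]
opening: 0.451
grasp_force: 26.4
```

Emit:
send_rows(
  plan=[
    [255, 0, 0, 0.001, 0],
    [255, 0, 0, 0, 0],
    [255, 0, 0, 0, 0],
    [255, 0, 0, 0, 0],
  ],
)

```text
time_s: 17.88
position: [0.4511, -0.0232, 0.1404]
tcp_rot: [[0.0, 1.0, 0.001], [1.0, -0.0, -0.0], [-0.0, 0.001, -1.0]]
force: [-0.8, 1.5, 4.5]
opening: 0.456
grasp_force: 27.9
```

Emit:
send_rows(
  plan=[
    [0, 0, 0, 0, 0],
    [0, 0, 0, 0, 0],
    [0, 0, 0, 0, 0],
    [0, 0, 0, 0, 0],
    [0, 0, 0, 0, 0],
    [0, 0, 0, 0, 0],
    [0, 0, 0, -0.02, 0],
    [0, 0, 0, -0.03, 0],
    [0, 0, 0, -0.03, 0],
    [0, 0, 0, -0.03, 0],
    [0, 0, 0, -0.03, 0],
    [0, 0, 0, 0, 0],
    [0, 0, 0, 0, 0],
    [0, 0, 0, 0, 0],
  ],
)

```text
time_s: 19.05
position: [0.4501, -0.023, 0.2794]
tcp_rot: [[0.0, 1.0, -0.001], [1.0, -0.0, 0.0], [0.0, -0.001, -1.0]]
force: [-1.0, 0.7, -0.6]
opening: 1.001
grasp_force: 0.0
```

Run:
```python
from h import *
c,p,d=snap('w9');print(mat(c,p,'green',(.442,.201)),mat(c,p,'red',(.451,-.023)))
```

```text
(array([0.44221584, 0.21451362]), np.int64(52), 352) (array([ 0.44850488, -0.03692106]), np.int64(52), 417)
```

Emit:
send_rows(
  plan=[
    [0, -0.03, 0.0005, 0, 0],
    [0, -0.04, 0.0005, 0, 0],
    [0, -0.04, 0.0005, 0, 0],
    [0, -0.04, 0.0005, 0, 0],
    [0, -0.04, 0.0005, 0, 0],
    [0, -0.04, 0.0005, 0, 0],
    [0, 0, 0, 0.03, 0],
    [0, 0, 0, 0.03, 0],
    [0, 0, 0, 0.025, 0],
    [0, 0, 0, 0, 0],
    [0, 0, 0, 0, 0],
    [0, 0, 0, 0, 0],
  ],
)

```text
time_s: 20.1
position: [0.4541, -0.2533, 0.1951]
tcp_rot: [[0.0, 1.0, -0.0], [1.0, -0.0, 0.0], [0.0, -0.0, -1.0]]
force: [-0.1, -0.4, 1.2]
opening: 0.998
grasp_force: 0.0
```

Run:
```python
from h import *
print(read_state()['position'].round(4))
c,p,d=snap('w10')
u=cap(c,p,'green',(.456,-.2535,.126));print(u,u and plane(c,u,.128))
```

```text
[ 0.4541 -0.2533  0.1951]
(313.09857177734375, 223.15130615234375) [[ 0.45063595 -0.25586053  0.128     ]]
```

Run:
```python
from h import *
t,s=calibration('top'),calibration('scene')
p=cv2.imread('pics/scene8.png');q=cv2.imread('pics/top8.png')
x=(.454,-.254,.124);a=cap(s,p,'green',x);b=cap(t,q,'green',x)
print(a,b);
if a:print(plane(s,a,.124))
if a and b:print(tri(s,a,t,b))
for c,i in((s,p),(t,q)):print(spare(c,i,uv=(.454,-.253)))
```

```text
(196.47177124023438, 254.28561401367188) (446.5921936035156, 222.16477966308594)
[[ 0.44995334 -0.25598661  0.124     ]]
(array([ 0.45055768, -0.25668395,  0.12532189]), np.float64(0.0007303173322893327))
(array([ 0.45451944, -0.25260539]), np.int64(38), 184, 120.0)
(array([ 0.4522454 , -0.25464459]), np.int64(25), 144, 166.0)
```

Run:
```python
from h import *
t,s=calibration('top'),calibration('scene')
def two(col,x,p,q):
    a=cap(s,p,col,x);b=cap(t,q,col,x);print(col,a,b, (a and b) and tri(s,a,t,b))
I=lambda n:cv2.imread(f'pics/{n}.png')
p=capture('scene')[0];q=capture('top')[0];cv2.imwrite('pics/scene11.png',p);cv2.imwrite('pics/top11.png',q)
two('red',(.451,-.023,.142),p,q)
two('red',(.452,-.023,.15),I('scene8'),I('top8'))
a=cap(s,I('scene4'),'green',(.444,-.024,.275));print('held green',a, a and plane(s,a,.273), 'tcp .4443 -.0239')
a=cap(s,I('scene5'),'green',(.455,-.2515,.275));print('held green',a, a and plane(s,a,.274), 'tcp .4555 -.2515')
```

```text
red (268.4971923828125, 177.21136474609375) (359.1722106933594, 220.4933319091797) (array([ 0.45134578, -0.02603347,  0.13666826]), np.float64(0.001093021785886621))
red (266.5585632324219, 175.133544921875) None None
held green (256.7230224609375, 128.357666015625) [[ 0.44459715 -0.03027706  0.273     ]] tcp .4443 -.0239
held green (173.30194091796875, 207.3036651611328) [[ 0.45768727 -0.262488    0.274     ]] tcp .4555 -.2515
```

The red bottle stands about 3 mm from its mat centre. The green cap is at (0.4505,-0.256), so I'll grip it there.

Emit:
send_rows(
  plan=[
    [0, -0.0022, -0.0035, 0.02, 0],
    [0, 0, 0, 0.02, 0],
    [0, 0, 0, 0.02, 0],
    [0, 0, 0, 0.0125, 0],
    [0, 0, 0, 0, 0],
    [255, 0, 0, 0, 0],
    [255, 0, 0, 0, 0],
    [255, 0, 0, 0, 0],
    [255, 0, 0, 0, 0],
    [255, 0, 0, 0, 0],
    [255, 0, 0, 0, 0],
    [255, 0, 0, 0, 0],
    [255, 0, 0, 0, 0],
    [255, 0, 0, 0, 0],
    [255, 0, 0, 0, 0],
  ],
)

```text
time_s: 21.5
position: [0.4504, -0.2554, 0.1224]
tcp_rot: [[0.0, 1.0, 0.0], [1.0, -0.0, -0.0], [-0.0, 0.0, -1.0]]
force: [1.0, 0.1, -0.3]
opening: 0.455
grasp_force: 25.6
```

Emit:
send_rows(
  plan=[
    [255, 0, 0, -0.01, 0],
    [255, 0, 0, -0.02, 0],
    [255, 0, 0, -0.03, 0],
    [255, 0, 0, -0.03, 0],
    [255, 0, 0, -0.03, 0],
    [255, 0, 0, -0.03, 0],
    [255, 0, 0, -0.02, 0],
    [255, 0, 0, -0.01, 0],
    [255, 0, 0, 0, 0],
    [255, 0, 0, 0, 0],
    [255, 0, 0, 0, 0],
  ],
)

```text
time_s: 22.42
position: [0.4491, -0.2544, 0.3007]
tcp_rot: [[0.0, 1.0, -0.003], [1.0, -0.0, 0.003], [0.003, -0.003, -1.0]]
force: [-1.1, 0.6, -4.8]
opening: 0.442
grasp_force: 24.9
```

Emit:
send_rows(
  plan=[
    [255, 0.015, 0, 0, 0],
    [255, 0.025, 0, 0, 0],
    [255, 0.03, 0, 0, 0],
    [255, 0.03, 0, 0, 0],
    [255, 0.03, 0, 0, 0],
    [255, 0.03, 0, 0, 0],
    [255, 0.03, 0, 0, 0],
    [255, 0.03, 0, 0, 0],
    [255, 0.03, 0, 0, 0],
    [255, 0.025, 0, 0, 0],
    [255, 0.02, 0, 0, 0],
    [255, 0.01, 0, 0, 0],
    [255, 0, 0, 0, 0],
    [255, 0, 0, 0, 0],
  ],
)

```text
time_s: 23.58
position: [0.4498, 0.0497, 0.3018]
tcp_rot: [[-0.001, 1.0, -0.002], [1.0, 0.001, -0.001], [-0.001, -0.002, -1.0]]
force: [-0.1, -0.4, -3.0]
opening: 0.422
grasp_force: 24.9
```

Run:
```python
from h import *
print(read_state()['position'].round(4))
c,p,d=snap('w12');print(mat(c,p,'green',(.443,.201)))
P=plane(c,outline(near(c,p,'green',(.443,.201,.008),.07)),.008);print(cv2.minEnclosingCircle(P[:,:2].astype(np.float32)))
```

```text
[0.4498 0.0497 0.3018]
(array([0.44209245, 0.20020595]), np.int64(72), 191)
((0.44202718138694763, 0.20039068162441254), 0.04725991189479828)
```

Emit:
send_rows(
  plan=[
    [255, 0.01, -0.0008, 0, 0],
    [255, 0.025, -0.001, 0, 0],
    [255, 0.03, -0.001, 0, 0],
    [255, 0.03, -0.001, 0, 0],
    [255, 0.03, -0.001, 0, 0],
    [255, 0.016, -0.001, 0, 0],
    [255, 0.01, -0.001, 0, 0],
    [255, 0, -0.001, 0, 0],
    [255, 0, 0, 0, 0],
    [255, 0, 0, 0, 0],
    [255, 0, 0, 0, 0],
  ],
)

```text
time_s: 24.55
position: [0.4428, 0.1994, 0.3025]
tcp_rot: [[0.002, 1.0, -0.0], [1.0, -0.002, -0.0], [-0.0, -0.0, -1.0]]
force: [0.7, 0.5, -2.9]
opening: 0.402
grasp_force: 24.9
```

Emit:
send_rows(
  plan=[
    [255, 0, 0, 0.02, 0],
    [255, 0, 0, 0.03, 0],
    [255, 0, 0, 0.03, 0],
    [255, 0, 0, 0.03, 0],
    [255, 0, 0, 0.025, 0],
    [255, 0, 0, 0.02, 0],
    [255, 0, 0, 0.01, 0],
    [255, 0, 0, 0.005, 0],
    [255, 0, 0, 0.002, 0],
    [255, 0, 0, 0, 0],
    [255, 0, 0, 0, 0],
    [255, 0, 0, 0, 0],
  ],
)

```text
time_s: 25.55
position: [0.4435, 0.2006, 0.1315]
tcp_rot: [[0.0, 1.0, 0.002], [1.0, -0.0, 0.0], [0.0, 0.002, -1.0]]
force: [0.5, 0.9, -3.8]
opening: 0.407
grasp_force: 25.1
```

Run:
```python
from h import *
c,p,d=snap('w13');q=capture('scene')[0]
cv2.imwrite('pics/v13.png',cv2.hconcat([p[50:350,120:520],cv2.resize(q[80:200,240:400],(400,300),interpolation=cv2.INTER_CUBIC)]))
```

```text
(no output)
```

View pics/v13.png

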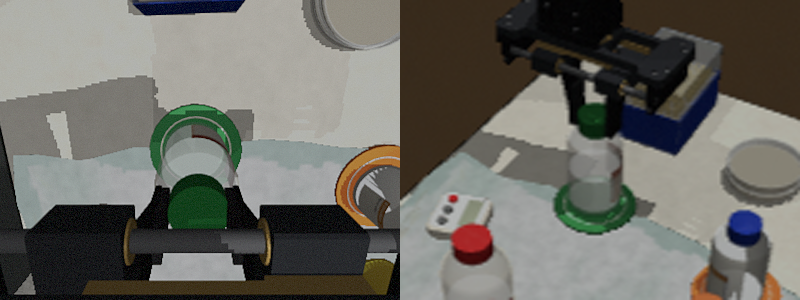

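The green bottle is upright, just above the centre of the green mat. I'll lower it slowly.

Emit:
send_rows(
  plan=[
    [255, 0, -0.001, 0.002, 0],
    [255, 0, 0, 0.0015, 0],
    [255, 0, 0, 0.001, 0],
    [255, 0, 0, 0.001, 0],
    [255, 0, 0, 0.0005, 0],
    [255, 0, 0, 0, 0],
    [255, 0, 0, 0, 0],
  ],
)

```text
time_s: 26.23
position: [0.4418, 0.2013, 0.1259]
tcp_rot: [[0.001, 1.0, 0.001], [1.0, -0.001, 0.001], [0.001, 0.001, -1.0]]
force: [-1.6, 1.9, 8.5]
opening: 0.405
grasp_force: 28.3
```

Emit:
send_rows(
  plan=[
    [0, 0, 0, 0, 0],
    [0, 0, 0, 0, 0],
    [0, 0, 0, 0, 0],
    [0, 0, 0, 0, 0],
    [0, 0, 0, 0, 0],
    [0, 0, 0, 0, 0],
    [0, 0, 0, -0.02, 0],
    [0, 0, 0, -0.03, 0],
    [0, 0, 0, -0.03, 0],
    [0, 0, 0, -0.03, 0],
    [0, 0, 0, -0.03, 0],
    [0, 0, 0, 0, 0],
    [0, 0, 0, 0, 0],
  ],
)

```text
time_s: 27.32
position: [0.4426, 0.2008, 0.2661]
tcp_rot: [[0.0, 1.0, 0.004], [1.0, -0.0, 0.001], [0.001, 0.004, -1.0]]
force: [-0.4, -0.4, -0.4]
opening: 0.998
grasp_force: 0.0
```

Emit:
send_rows(
  plan=[
    [0, -0.02, 0.0131, 0, 0],
    [0, -0.03, 0.02, 0, 0],
    [0, -0.031, 0.0204, 0, 0],
    [0, -0.031, 0.0204, 0, 0],
    [0, -0.031, 0.0204, 0, 0],
    [0, -0.031, 0.0204, 0, 0],
    [0, -0.031, 0.0204, 0, 0],
    [0, -0.031, 0.0204, 0, 0],
    [0, -0.031, 0.0204, 0, 0],
    [0, -0.031, 0.0204, 0, 0],
    [0, 0, 0, 0, 0],
    [0, 0, 0, 0.02, 0],
    [0, 0, 0, 0.03, 0],
    [0, 0, 0, 0.01, 0],
    [0, 0, 0, 0, 0],
    [0, 0, 0, 0, 0],
    [0, 0, 0, 0, 0],
  ],
)

```text
time_s: 28.73
position: [0.6384, -0.0973, 0.2053]
tcp_rot: [[-0.0, 1.0, 0.001], [1.0, 0.0, -0.0], [-0.0, 0.001, -1.0]]
force: [0.2, 0.1, 0.3]
opening: 1.001
grasp_force: 0.0
```

Run:
```python
from h import *
print(read_state()['position'].round(4))
c,p,d=snap('w14')
u=cap(c,p,'orange',(.638,-.097,.126));print(u,u and plane(c,u,.128))
t,s=calibration('top'),calibration('scene')
p=capture('scene')[0];q=capture('top')[0];cv2.imwrite('pics/scene14.png',p);cv2.imwrite('pics/top14.png',q)
for col,x in(('red',(.451,-.024,.14)),('green',(.442,.2,.124)),('orange',(.638,-.097,.126))):
    a=cap(s,p,col,x);b=cap(t,q,col,x);print(col,a,b, (a and b) and tri(s,a,t,b), a and plane(s,a,x[2]))
```

```text
[ 0.6384 -0.0973  0.2053]
(316.10333251953125, 210.97967529296875) [[ 0.63759664 -0.09263975  0.128     ]]
red (264.93377685546875, 178.4060821533203) (354.70465087890625, 219.466552734375) (array([ 0.44729081, -0.02089116,  0.12759078]), np.float64(0.01664372867855233)) [[ 0.44953696 -0.03536203  0.14      ]]
green None (274.0540466308594, 224.12954711914062) None None
orange (323.565185546875, 238.57168579101562) None None [[ 0.64079454 -0.10032176  0.126     ]]
```

Emit:
send_rows(
  plan=[
    [0, 0.0023, -0.0006, 0.02, 0],
    [0, 0, 0, 0.02, 0],
    [0, 0, 0, 0.02, 0],
    [0, 0, 0, 0.015, 0],
    [0, 0, 0, 0.01, 0],
    [0, 0, 0, 0, 0],
    [0, 0, 0, 0, 0],
    [0, 0, 0, 0, 0],
  ],
)

```text
time_s: 29.55
position: [0.6382, -0.0954, 0.1209]
tcp_rot: [[0.0, 1.0, 0.002], [1.0, -0.0, -0.001], [-0.001, 0.002, -1.0]]
force: [0.1, -0.6, -0.9]
opening: 1.001
grasp_force: 0.0
```

Emit:
send_rows(
  plan=[
    [255, 0, 0, 0, 0],
    [255, 0, 0, 0, 0],
    [255, 0, 0, 0, 0],
    [255, 0, 0, 0, 0],
    [255, 0, 0, 0, 0],
    [255, 0, 0, 0, 0],
    [255, 0, 0, 0, 0],
    [255, 0, 0, 0, 0],
    [255, 0, 0, 0, 0],
    [255, 0, 0, 0, 0],
  ],
)

```text
time_s: 30.38
position: [0.637, -0.0951, 0.1192]
tcp_rot: [[0.0, 1.0, -0.001], [1.0, -0.0, 0.0], [0.0, -0.001, -1.0]]
force: [0.7, -0.6, -0.9]
opening: 0.486
grasp_force: 25.6
```

Emit:
send_rows(
  plan=[
    [255, 0, 0, -0.01, 0],
    [255, 0, 0, -0.02, 0],
    [255, 0, 0, -0.03, 0],
    [255, 0, 0, -0.03, 0],
    [255, 0, 0, -0.03, 0],
    [255, 0, 0, -0.02, 0],
    [255, 0, 0, -0.01, 0],
    [255, 0, 0, 0, 0],
    [255, 0, 0, 0, 0],
    [255, 0, 0, 0, 0],
  ],
)

```text
time_s: 31.22
position: [0.6358, -0.0947, 0.2675]
tcp_rot: [[0.0, 1.0, -0.004], [1.0, -0.0, 0.001], [0.001, -0.004, -1.0]]
force: [-0.5, 0.1, -3.0]
opening: 0.491
grasp_force: 25.3
```

Emit:
send_rows(
  plan=[
    [255, -0.008, -0.0092, 0, 0],
    [255, -0.015, -0.0173, 0, 0],
    [255, -0.02, -0.023, 0, 0],
    [255, -0.02, -0.023, 0, 0],
    [255, -0.02, -0.023, 0, 0],
    [255, -0.02, -0.023, 0, 0],
    [255, -0.02, -0.023, 0, 0],
    [255, -0.017, -0.02, 0, 0],
    [255, -0.01, -0.0115, 0, 0],
    [255, -0.008, -0.009, 0, 0],
    [255, 0, 0, 0, 0],
    [255, 0, 0, 0, 0],
    [255, 0, 0, 0, 0],
  ],
)

```text
time_s: 32.3
position: [0.4555, -0.2526, 0.2692]
tcp_rot: [[0.0, 1.0, -0.0], [1.0, -0.0, 0.001], [0.001, -0.0, -1.0]]
force: [-0.5, -0.8, -2.5]
opening: 0.493
grasp_force: 25.3
```

Emit:
send_rows(
  plan=[
    [255, 0, 0, 0.02, 0],
    [255, 0, 0, 0.025, 0],
    [255, 0, 0, 0.025, 0],
    [255, 0, 0, 0.025, 0],
    [255, 0, 0, 0.02, 0],
    [255, 0, 0, 0.012, 0],
    [255, 0, 0, 0.007, 0],
    [255, 0, 0, 0.002, 0],
    [255, 0, 0, 0, 0],
    [255, 0, 0, 0, 0],
    [255, 0, 0, 0, 0],
  ],
)

```text
time_s: 33.22
position: [0.456, -0.2535, 0.1345]
tcp_rot: [[-0.0, 1.0, 0.002], [1.0, 0.0, -0.002], [-0.002, 0.002, -1.0]]
force: [-0.6, -0.6, -3.2]
opening: 0.489
grasp_force: 25.3
```

Emit:
send_rows(
  plan=[
    [255, 0, 0, 0.003, 0],
    [255, 0, 0, 0.003, 0],
    [255, 0, 0, 0.002, 0],
    [255, 0, 0, 0.001, 0],
    [255, 0, 0, 0.001, 0],
    [255, 0, 0, 0, 0],
    [255, 0, 0, 0, 0],
  ],
)

```text
time_s: 33.8
position: [0.4551, -0.2531, 0.1234]
tcp_rot: [[0.0, 1.0, -0.0], [1.0, -0.0, 0.0], [0.0, -0.0, -1.0]]
force: [0.8, 0.1, -3.2]
opening: 0.485
grasp_force: 25.3
```

Emit:
send_rows(
  plan=[
    [255, 0, 0, 0.001, 0],
    [255, 0, 0, 0.001, 0],
    [255, 0, 0, 0.001, 0],
    [255, 0, 0, 0.0005, 0],
    [255, 0, 0, 0, 0],
    [255, 0, 0, 0, 0],
  ],
)

```text
time_s: 34.3
position: [0.4551, -0.2531, 0.12]
tcp_rot: [[0.0, 1.0, -0.0], [1.0, -0.0, 0.0], [0.0, -0.0, -1.0]]
force: [-0.2, 0.9, -2.4]
opening: 0.492
grasp_force: 25.3
```

Emit:
send_rows(
  plan=[
    [255, 0, 0, 0.001, 0],
    [255, 0, 0, 0.0005, 0],
    [255, 0, 0, 0, 0],
    [255, 0, 0, 0, 0],
  ],
)

```text
time_s: 34.63
position: [0.4556, -0.2534, 0.1193]
tcp_rot: [[0.0, 1.0, 0.001], [1.0, -0.0, -0.001], [-0.001, 0.001, -1.0]]
force: [-0.1, 0.0, 6.4]
opening: 0.489
grasp_force: 27.3
```

Emit:
send_rows(
  plan=[
    [0, 0, 0, 0, 0],
    [0, 0, 0, 0, 0],
    [0, 0, 0, 0, 0],
    [0, 0, 0, 0, 0],
    [0, 0, 0, 0, 0],
    [0, 0, 0, 0, 0],
    [0, 0, 0, -0.02, 0],
    [0, 0, 0, -0.03, 0],
    [0, 0, 0, -0.035, 0],
    [0, 0, 0, -0.035, 0],
    [0, 0, 0, -0.035, 0],
    [0, 0.02, 0.036, 0, 0],
    [0, 0.02, 0.036, 0, 0],
    [0, 0.02, 0.036, 0, 0],
    [0, 0.02, 0.036, 0, 0],
    [0, 0.02, 0.036, 0, 0],
    [0, 0, 0, 0, 0],
    [0, 0, 0, 0, 0],
    [0, 0, 0, 0, 0],
  ],
)

```text
time_s: 36.22
position: [0.6343, -0.1529, 0.2727]
tcp_rot: [[-0.0, 1.0, -0.002], [1.0, 0.0, 0.0], [0.0, -0.002, -1.0]]
force: [-0.2, -0.4, 0.3]
opening: 0.999
grasp_force: 0.0
```

Run:
```python
from h import *
print(read_state()['position'].round(4))
c,p,d=snap('w16');print(mat(c,p,'blue',(.637,-.1)))
P=plane(c,outline(near(c,p,'blue',(.637,-.1,.008),.07)),.008);print(cv2.minEnclosingCircle(P[:,:2].astype(np.float32)))
```

```text
[ 0.6343 -0.1529  0.2727]
(array([ 0.63480827, -0.10228598]), np.int64(83), 183)
((0.6347261667251587, -0.10198840498924255), 0.047364428639411926)
```

Emit:
send_rows(
  plan=[
    [0, 0.025, 0.0007, 0, 0],
    [0, 0.035, 0.0007, 0, 0],
    [0, 0.035, 0.0007, 0, 0],
    [0, 0.035, 0.0007, 0, 0],
    [0, 0.035, 0.0007, 0, 0],
    [0, 0.035, 0.0007, 0, 0],
    [0, 0.035, 0.0007, 0, 0],
    [0, 0.035, 0, 0, 0],
    [0, 0.035, 0, 0, 0],
    [0, 0, 0, 0, 0],
    [0, 0, 0, 0.03, 0],
    [0, 0, 0, 0.03, 0],
    [0, 0, 0, 0.02, 0],
    [0, 0, 0, 0, 0],
    [0, 0, 0, 0, 0],
    [0, 0, 0, 0, 0],
  ],
)

```text
time_s: 37.6
position: [0.6411, 0.1507, 0.1951]
tcp_rot: [[0.002, 1.0, 0.002], [1.0, -0.002, 0.0], [0.0, 0.002, -1.0]]
force: [0.2, -0.7, 0.1]
opening: 1.0
grasp_force: 0.0
```

Run:
```python
from h import *
print(read_state()['position'].round(4))
c,p,d=snap('w17')
u=cap(c,p,'blue',(.6417,.153,.111));print(u,u and plane(c,u,.112))
t,s=calibration('top'),calibration('scene')
p=capture('scene')[0];q=capture('top')[0];cv2.imwrite('pics/scene17.png',p);cv2.imwrite('pics/top17.png',q)
for col,x in(('red',(.451,-.024,.14)),('green',(.442,.2,.124)),('orange',(.455,-.253,.122))):
    a=cap(s,p,col,x);b=cap(t,q,col,x);print(col,a,b, (a and b) and tri(s,a,t,b), a and plane(s,a,x[2]))
```

```text
[0.6411 0.1507 0.1951]
(317.4729309082031, 209.7223358154297) [[0.64158563 0.15452369 0.112     ]]
red (268.45697021484375, 177.14859008789062) (359.13134765625, 220.51809692382812) (array([ 0.45124253, -0.02595128,  0.13674979]), np.float64(0.0009982427364749458)) [[ 0.45389881 -0.02810311  0.14      ]]
green (314.9477233886719, 126.01227569580078) None None [[0.43338358 0.20285193 0.124     ]]
orange (201.09263610839844, 255.9766845703125) (444.7546081542969, 220.31234741210938) (array([ 0.45597053, -0.25322345,  0.11901095]), np.float64(0.0023069466712852685)) [[ 0.45890037 -0.25355547  0.122     ]]
```

Emit:
send_rows(
  plan=[
    [0, 0.0025, 0.0005, 0.02, 0],
    [0, 0, 0, 0.025, 0],
    [0, 0, 0, 0.02, 0],
    [0, 0, 0, 0.015, 0],
    [0, 0, 0, 0.0085, 0],
    [0, 0, 0, 0, 0],
    [0, 0, 0, 0, 0],
    [255, 0, 0, 0, 0],
    [255, 0, 0, 0, 0],
    [255, 0, 0, 0, 0],
    [255, 0, 0, 0, 0],
    [255, 0, 0, 0, 0],
    [255, 0, 0, 0, 0],
    [255, 0, 0, 0, 0],
    [255, 0, 0, 0, 0],
    [255, 0, 0, 0, 0],
    [255, 0, 0, 0, 0],
  ],
)

```text
time_s: 39.17
position: [0.6407, 0.1543, 0.1049]
tcp_rot: [[0.0, 1.0, -0.0], [1.0, -0.0, 0.0], [0.0, -0.0, -1.0]]
force: [0.3, -0.4, -0.2]
opening: 0.516
grasp_force: 25.2
```

Emit:
send_rows(
  plan=[
    [255, 0, 0, -0.01, 0],
    [255, 0, 0, -0.02, 0],
    [255, 0, 0, -0.03, 0],
    [255, 0, 0, -0.03, 0],
    [255, 0, 0, -0.03, 0],
    [255, 0, 0, -0.02, 0],
    [255, 0, 0, -0.01, 0],
    [255, 0, 0, 0, 0],
    [255, 0, 0, 0, 0],
    [255, 0, 0, 0, 0],
  ],
)

```text
time_s: 40.0
position: [0.6392, 0.1542, 0.2529]
tcp_rot: [[0.0, 1.0, -0.004], [1.0, -0.0, -0.0], [-0.0, -0.004, -1.0]]
force: [-0.5, 0.3, -3.3]
opening: 0.519
grasp_force: 24.7
```

Emit:
send_rows(
  plan=[
    [255, -0.01, 0, 0, 0],
    [255, -0.02, -0.0005, 0, 0],
    [255, -0.03, -0.0005, 0, 0],
    [255, -0.03, -0.0005, 0, 0],
    [255, -0.03, -0.0005, 0, 0],
    [255, -0.03, -0.0005, 0, 0],
    [255, -0.03, -0.0005, 0, 0],
    [255, -0.03, -0.0005, 0, 0],
    [255, -0.02, -0.0005, 0, 0],
    [255, -0.016, -0.0005, 0, 0],
    [255, -0.01, 0, 0, 0],
    [255, 0, 0, 0, 0],
    [255, 0, 0, 0, 0],
    [255, 0, 0, 0, 0],
  ],
)

```text
time_s: 41.17
position: [0.6359, -0.1003, 0.2547]
tcp_rot: [[-0.001, 1.0, -0.001], [1.0, 0.001, 0.001], [0.001, -0.001, -1.0]]
force: [1.1, 0.3, -2.9]
opening: 0.52
grasp_force: 24.7
```

Emit:
send_rows(
  plan=[
    [255, 0, 0, 0.02, 0],
    [255, 0, 0, 0.025, 0],
    [255, 0, 0, 0.025, 0],
    [255, 0, 0, 0.025, 0],
    [255, 0, 0, 0.02, 0],
    [255, 0, 0, 0.012, 0],
    [255, 0, 0, 0.007, 0],
    [255, 0, 0, 0.003, 0],
    [255, 0, 0, 0, 0],
    [255, 0, 0, 0, 0],
    [255, 0, 0, 0, 0],
  ],
)

```text
time_s: 42.08
position: [0.6371, -0.1019, 0.1195]
tcp_rot: [[0.0, 1.0, 0.003], [1.0, -0.0, -0.001], [-0.001, 0.003, -1.0]]
force: [0.2, -0.5, -1.9]
opening: 0.51
grasp_force: 24.7
```

Emit:
send_rows(
  plan=[
    [255, 0, -0.001, 0.004, 0],
    [255, 0, -0.001, 0.003, 0],
    [255, 0, 0, 0.002, 0],
    [255, 0, 0, 0.001, 0],
    [255, 0, 0, 0.001, 0],
    [255, 0, 0, 0.001, 0],
    [255, 0, 0, 0.001, 0],
    [255, 0, 0, 0, 0],
    [255, 0, 0, 0, 0],
  ],
)

```text
time_s: 42.83
position: [0.6342, -0.1017, 0.105]
tcp_rot: [[0.0, 1.0, 0.0], [1.0, -0.0, -0.0], [-0.0, 0.0, -1.0]]
force: [0.2, 1.0, -2.2]
opening: 0.517
grasp_force: 24.8
```

Emit:
send_rows(
  plan=[
    [255, 0, 0, 0.0008, 0],
    [255, 0, 0, 0.0005, 0],
    [255, 0, 0, 0, 0],
    [255, 0, 0, 0, 0],
  ],
)

```text
time_s: 43.17
position: [0.6343, -0.102, 0.1048]
tcp_rot: [[0.0, 1.0, 0.001], [1.0, -0.0, -0.001], [-0.001, 0.001, -1.0]]
force: [-2.1, -0.5, 4.7]
opening: 0.516
grasp_force: 26.8
```

Emit:
send_rows(
  plan=[
    [0, 0, 0, 0, 0],
    [0, 0, 0, 0, 0],
    [0, 0, 0, 0, 0],
    [0, 0, 0, 0, 0],
    [0, 0, 0, 0, 0],
    [0, 0, 0, 0, 0],
    [0, 0, 0, -0.02, 0],
    [0, 0, 0, -0.035, 0],
    [0, 0, 0, -0.035, 0],
    [0, 0, 0, -0.035, 0],
    [0, -0.0302, -0.0358, 0, 0],
    [0, -0.0302, -0.0358, 0, 0],
    [0, -0.0302, -0.0358, 0, 0],
    [0, -0.0302, -0.0358, 0, 0],
    [0, -0.0302, -0.0358, 0, 0],
    [0, 0, 0, 0.03, 0],
    [0, 0, 0, 0, 0],
    [0, 0, 0, 0, 0],
    [0, 0, 0, 0, 0],
  ],
)

```text
time_s: 44.75
position: [0.4757, -0.2356, 0.1991]
tcp_rot: [[-0.001, 1.0, 0.0], [1.0, 0.001, 0.0], [0.0, 0.0, -1.0]]
force: [0.3, -0.3, -0.6]
opening: 1.001
grasp_force: 0.0
```

Run:
```python
from h import *
print(read_state()['position'].round(4))
c,p,d=snap('w18')
u=cap(c,p,'orange',(.456,-.2535,.126));print(u,u and plane(c,u,.128))
t,s=calibration('top'),calibration('scene')
p=capture('scene')[0];q=capture('top')[0];cv2.imwrite('pics/scene18.png',p);cv2.imwrite('pics/top18.png',q)
for col,x in(('blue',(.635,-.102,.11)),('green',(.442,.2,.124))):
    a=cap(s,p,col,x);b=cap(t,q,col,x);print(col,a,b, (a and b) and tri(s,a,t,b), a and plane(s,a,x[2]))
```

```text
[ 0.4757 -0.2356  0.1991]
(294.5567626953125, 232.26199340820312) [[ 0.45613081 -0.24828152  0.128     ]]
blue (320.4538879394531, 244.23727416992188) (387.7986755371094, 153.27371215820312) (array([ 0.63532326, -0.10467119,  0.10765944]), np.float64(0.0014419131657457602)) [[ 0.63673352 -0.1056055   0.11      ]]
green (315.04864501953125, 126.20635986328125) (273.35455322265625, 225.3162841796875) (array([0.43527103, 0.19917746, 0.12638625]), np.float64(0.0012609559842735023)) [[0.4340561  0.20227342 0.124     ]]
```

Blue is on its mat within about 3 mm. Green sits about 7 mm off its mat centre, so I'll correct it after placing orange.

Emit:
send_rows(
  plan=[
    [0, -0.017, -0.0197, 0, 0],
    [0, 0, 0, 0.02, 0],
    [0, 0, 0, 0.025, 0],
    [0, 0, 0, 0.02, 0],
    [0, 0, 0, 0.014, 0],
    [0, 0, 0, 0, 0],
    [0, 0, 0, 0, 0],
    [255, 0, 0, 0, 0],
    [255, 0, 0, 0, 0],
    [255, 0, 0, 0, 0],
    [255, 0, 0, 0, 0],
    [255, 0, 0, 0, 0],
    [255, 0, 0, 0, 0],
    [255, 0, 0, 0, 0],
    [255, 0, 0, 0, 0],
    [255, 0, 0, 0, 0],
    [255, 0, 0, 0, 0],
  ],
)

```text
time_s: 46.32
position: [0.455, -0.253, 0.1196]
tcp_rot: [[0.0, 1.0, -0.0], [1.0, -0.0, 0.0], [0.0, -0.0, -1.0]]
force: [-1.2, -1.0, -0.8]
opening: 0.48
grasp_force: 25.7
```

Emit:
send_rows(
  plan=[
    [255, 0, 0, -0.01, 0],
    [255, 0, 0, -0.02, 0],
    [255, 0, 0, -0.03, 0],
    [255, 0, 0, -0.03, 0],
    [255, 0, 0, -0.03, 0],
    [255, 0, 0, -0.03, 0],
    [255, 0, 0, -0.02, 0],
    [255, 0, 0, -0.01, 0],
    [255, 0, 0, 0, 0],
    [255, 0, 0, 0, 0],
  ],
)

```text
time_s: 47.15
position: [0.4546, -0.2525, 0.2994]
tcp_rot: [[0.0, 1.0, -0.001], [1.0, -0.0, 0.001], [0.001, -0.001, -1.0]]
force: [0.1, 0.0, -3.0]
opening: 0.484
grasp_force: 25.3
```

Emit:
send_rows(
  plan=[
    [255, 0.008, 0.0055, 0, 0],
    [255, 0.018, 0.012, 0, 0],
    [255, 0.025, 0.017, 0, 0],
    [255, 0.025, 0.017, 0, 0],
    [255, 0.025, 0.017, 0, 0],
    [255, 0.025, 0.017, 0, 0],
    [255, 0.025, 0.017, 0, 0],
    [255, 0.025, 0.017, 0, 0],
    [255, 0.025, 0.017, 0, 0],
    [255, 0.025, 0.017, 0, 0],
    [255, 0.018, 0.012, 0, 0],
    [255, 0.01, 0.008, 0, 0],
    [255, 0, 0, 0, 0],
    [255, 0, 0, 0, 0],
    [255, 0, 0, 0, 0],
  ],
)

```text
time_s: 48.4
position: [0.6277, 0.0002, 0.2986]
tcp_rot: [[0.001, 1.0, -0.003], [1.0, -0.001, -0.0], [-0.0, -0.003, -1.0]]
force: [-0.6, 0.2, -3.1]
opening: 0.483
grasp_force: 25.3
```

Run:
```python
from h import *
print(read_state()['position'].round(4))
c,p,d=snap('w19');print(mat(c,p,'orange',(.64,.155)))
P=plane(c,outline(near(c,p,'orange',(.64,.155,.008),.07)),.008);print(cv2.minEnclosingCircle(P[:,:2].astype(np.float32)))
```

```text
[6.277e-01 2.000e-04 2.986e-01]
(array([0.64216566, 0.15861771]), np.int64(111), 499)
((0.6421338319778442, 0.1585906594991684), 0.04744783416390419)
```

Emit:
send_rows(
  plan=[
    [255, 0.01, 0.002, 0, 0],
    [255, 0.025, 0.002, 0, 0],
    [255, 0.03, 0.002, 0, 0],
    [255, 0.03, 0.002, 0, 0],
    [255, 0.03, 0.002, 0, 0],
    [255, 0.02, 0.002, 0, 0],
    [255, 0.013, 0.0023, 0, 0],
    [255, 0, 0, 0, 0],
    [255, 0, 0, 0, 0],
    [255, 0, 0, 0, 0],
  ],
)

```text
time_s: 49.28
position: [0.643, 0.1575, 0.2997]
tcp_rot: [[0.002, 1.0, -0.0], [1.0, -0.002, -0.001], [-0.001, -0.0, -1.0]]
force: [0.1, -0.1, -2.8]
opening: 0.484
grasp_force: 25.3
```

Emit:
send_rows(
  plan=[
    [255, 0, 0, 0.02, 0],
    [255, 0, 0, 0.03, 0],
    [255, 0, 0, 0.03, 0],
    [255, 0, 0, 0.03, 0],
    [255, 0, 0, 0.025, 0],
    [255, 0, 0, 0.018, 0],
    [255, 0, 0, 0.01, 0],
    [255, 0, 0, 0.005, 0],
    [255, 0, 0, 0, 0],
    [255, 0, 0, 0, 0],
    [255, 0, 0, 0, 0],
  ],
)

```text
time_s: 50.2
position: [0.6444, 0.1588, 0.1335]
tcp_rot: [[0.001, 1.0, 0.003], [1.0, -0.001, 0.0], [0.0, 0.003, -1.0]]
force: [0.9, 0.4, -3.2]
opening: 0.483
grasp_force: 25.3
```

Emit:
send_rows(
  plan=[
    [255, 0, -0.001, 0.004, 0],
    [255, 0, 0, 0.003, 0],
    [255, 0, 0, 0.002, 0],
    [255, 0, 0, 0.001, 0],
    [255, 0, 0, 0.001, 0],
    [255, 0, 0, 0.001, 0],
    [255, 0, 0, 0.0005, 0],
    [255, 0, 0, 0, 0],
    [255, 0, 0, 0, 0],
  ],
)

```text
time_s: 50.95
position: [0.6424, 0.1592, 0.12]
tcp_rot: [[0.0, 1.0, 0.001], [1.0, -0.0, 0.0], [0.0, 0.001, -1.0]]
force: [-0.5, 1.2, 2.8]
opening: 0.477
grasp_force: 26.8
```

Emit:
send_rows(
  plan=[
    [0, 0, 0, 0, 0],
    [0, 0, 0, 0, 0],
    [0, 0, 0, 0, 0],
    [0, 0, 0, 0, 0],
    [0, 0, 0, 0, 0],
    [0, 0, 0, 0, 0],
    [0, 0, 0, -0.02, 0],
    [0, 0, 0, -0.03, 0],
    [0, 0, 0, -0.03, 0],
    [0, 0.0068, -0.0345, 0, 0],
    [0, 0.0068, -0.0345, 0, 0],
    [0, 0.0068, -0.0345, 0, 0],
    [0, 0.0068, -0.0345, 0, 0],
    [0, 0.0068, -0.0345, 0, 0],
    [0, 0.0068, -0.0345, 0, 0],
    [0, 0, 0, 0, 0],
    [0, 0, 0, 0, 0],
    [0, 0, 0, 0, 0],
  ],
)

```text
time_s: 52.45
position: [0.4362, 0.2001, 0.1997]
tcp_rot: [[-0.0, 1.0, 0.003], [1.0, 0.0, 0.0], [0.0, 0.003, -1.0]]
force: [0.3, 0.2, -0.2]
opening: 0.998
grasp_force: 0.0
```

Run:
```python
from h import *
print(read_state()['position'].round(4))
c,p,d=snap('w20')
u=cap(c,p,'green',(.437,.2,.126));print(u,u and plane(c,u,.128))
t,s=calibration('top'),calibration('scene')
P=capture('scene')[0];q=capture('top')[0];cv2.imwrite('pics/scene20.png',P);cv2.imwrite('pics/top20.png',q)
for col,x in(('orange',(.643,.159,.124)),('blue',(.635,-.102,.11)),('red',(.451,-.023,.14))):
    a=cap(s,P,col,x);b=cap(t,q,col,x);print(col,a,b, (a and b) and tri(s,a,t,b), a and plane(s,a,x[2]))
cv2.imwrite('pics/v20.png',cv2.hconcat([p[50:350,120:520],P[60:360,140:540]]))
```

```text
[0.4362 0.2001 0.1997]
(315.60211181640625, 217.98716735839844) [[0.43508479 0.20044252 0.128     ]]
orange (380.0232238769531, 164.2349853515625) (289.2396545410156, 148.06802368164062) (array([0.64297699, 0.16217974, 0.11841217]), np.float64(0.0007011115321330683)) [[0.64469545 0.15609141 0.124     ]]
blue (320.3720397949219, 243.61422729492188) (387.8484802246094, 153.29881286621094) (array([ 0.63497923, -0.10450783,  0.10937498]), np.float64(0.0015437756273620376)) [[ 0.63581183 -0.10439772  0.11      ]]
red (268.45697021484375, 177.14859008789062) (359.1053771972656, 220.58506774902344) (array([ 0.4511038 , -0.02586785,  0.13660264]), np.float64(0.0010896749421448327)) [[ 0.45389881 -0.02810311  0.14      ]]
```

View pics/v20.png

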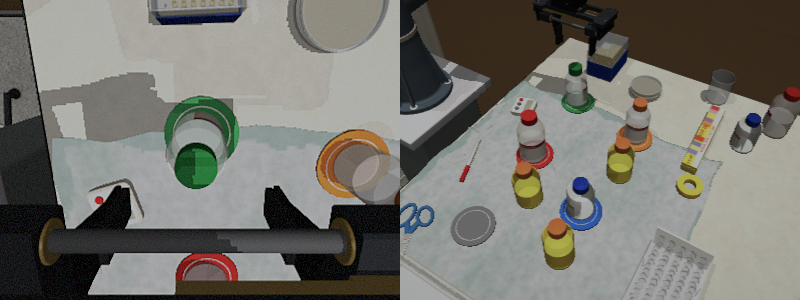

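All four bottles stand upright on their own mats. Only green is off centre, about 7 mm toward -x (wrist crop: bottle at (196,150), mat at (202,135)). I'll regrip it and shift it.

Emit:
send_rows(
  plan=[
    [0, -0.0005, -0.001, 0.02, 0],
    [0, 0, 0, 0.025, 0],
    [0, 0, 0, 0.02, 0],
    [0, 0, 0, 0.0145, 0],
    [0, 0, 0, 0, 0],
    [0, 0, 0, 0, 0],
    [0, 0, 0, 0, 0],
    [255, 0, 0, 0, 0],
    [255, 0, 0, 0, 0],
    [255, 0, 0, 0, 0],
    [255, 0, 0, 0, 0],
    [255, 0, 0, 0, 0],
    [255, 0, 0, 0, 0],
    [255, 0, 0, 0, 0],
    [255, 0, 0, 0, 0],
    [255, 0, 0, 0, 0],
    [255, 0, 0, 0, 0],
  ],
)

```text
time_s: 54.02
position: [0.4344, 0.1995, 0.1197]
tcp_rot: [[0.0, 1.0, 0.001], [1.0, -0.0, 0.0], [0.0, 0.001, -1.0]]
force: [1.1, -0.5, -0.1]
opening: 0.483
grasp_force: 25.7
```

Emit:
send_rows(
  plan=[
    [255, 0, 0, -0.005, 0],
    [255, 0, 0, -0.007, 0],
    [255, 0, 0.001, -0.005, 0],
    [255, 0, 0.003, 0, 0],
    [255, 0.0005, 0.003, 0, 0],
    [255, 0, 0.001, 0, 0],
    [255, 0, 0, 0, 0],
    [255, 0, 0, 0, 0],
    [255, 0, 0, 0, 0],
  ],
)

```text
time_s: 54.77
position: [0.4417, 0.1998, 0.1364]
tcp_rot: [[0.0, 1.0, -0.001], [1.0, -0.0, -0.0], [-0.0, -0.001, -1.0]]
force: [0.0, -0.5, -3.2]
opening: 0.484
grasp_force: 24.9
```

Emit:
send_rows(
  plan=[
    [255, 0, 0, 0.006, 0],
    [255, 0, 0, 0.004, 0],
    [255, 0, 0, 0.002, 0],
    [255, 0, 0, 0.002, 0],
    [255, 0, 0, 0.001, 0],
    [255, 0, 0, 0.001, 0],
    [255, 0, 0, 0.0005, 0],
    [255, 0, 0, 0, 0],
    [255, 0, 0, 0, 0],
  ],
)

```text
time_s: 55.52
position: [0.4421, 0.1999, 0.1203]
tcp_rot: [[0.0, 1.0, 0.0], [1.0, -0.0, 0.0], [0.0, 0.0, -1.0]]
force: [0.2, -0.7, -2.5]
opening: 0.487
grasp_force: 24.9
```

Emit:
send_rows(
  plan=[
    [255, 0, 0, 0.001, 0],
    [255, 0, 0, 0.0003, 0],
    [255, 0, 0, 0, 0],
    [255, 0, 0, 0, 0],
  ],
)

```text
time_s: 55.85
position: [0.4424, 0.2, 0.1196]
tcp_rot: [[0.0, 1.0, 0.001], [1.0, -0.0, 0.0], [0.0, 0.001, -1.0]]
force: [-2.0, -0.6, 5.8]
opening: 0.485
grasp_force: 27.1
```

Touching down. I'll release, rise and back off toward the start side for a final look.

Emit:
send_rows(
  plan=[
    [0, 0, 0, 0, 0],
    [0, 0, 0, 0, 0],
    [0, 0, 0, 0, 0],
    [0, 0, 0, 0, 0],
    [0, 0, 0, 0, 0],
    [0, 0, 0, 0, 0],
    [0, 0, 0, -0.02, 0],
    [0, 0, 0, -0.035, 0],
    [0, 0, 0, -0.035, 0],
    [0, 0, 0, -0.035, 0],
    [0, 0, 0, -0.035, 0],
    [0, -0.035, 0, 0, 0],
    [0, -0.035, 0, 0, 0],
    [0, -0.035, 0, 0, 0],
    [0, -0.035, 0, 0, 0],
    [0, -0.035, 0, 0, 0],
    [0, 0, 0, 0, 0],
    [0, 0, 0, 0, 0],
    [0, 0, 0, 0, 0],
  ],
)

```text
time_s: 57.43
position: [0.4417, 0.0251, 0.2787]
tcp_rot: [[0.001, 1.0, -0.001], [1.0, -0.001, 0.001], [0.001, -0.001, -1.0]]
force: [-0.4, 0.1, -0.8]
opening: 0.999
grasp_force: 0.0
```

Run:
```python
from h import *
s0=read_state();print(s0['position'].round(4),s0['time_s'])
c,p,d=snap('w21')
for k,x,h in(('green',(.442,.2,.126),.128),):
    u=cap(c,p,k,x);print(k,u,u and plane(c,u,h))
t,s=calibration('top'),calibration('scene')
P=capture('scene')[0];q=capture('top')[0]
x=(.442,.2,.124);a=cap(s,P,'green',x);b=cap(t,q,'green',x);print(a,b,(a and b) and tri(s,a,t,b))
cv2.imwrite('pics/v21.png',cv2.hconcat([p[0:300,120:520],P[60:360,140:540]]))
```

```text
[0.4417 0.0251 0.2787] 57.4333
green (316.2566223144531, 15.545025825500488) [[0.44110665 0.19809017 0.128     ]]
(316.9658508300781, 126.83148193359375) (273.1651306152344, 223.04006958007812) (array([0.44109515, 0.19973737, 0.12627847]), np.float64(0.0008821078359186708))
```

View pics/v21.png

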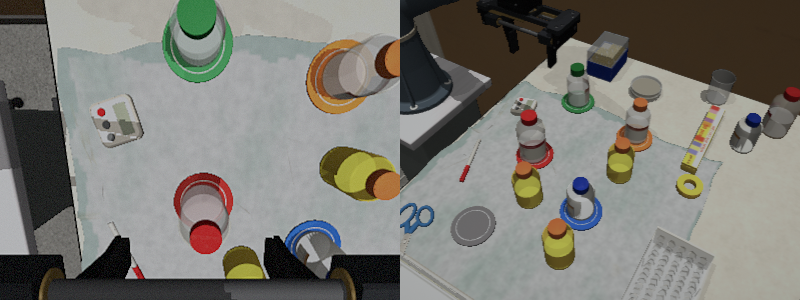

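Everything stands upright on its mat, near the middle, and the tip box and yellow bottles haven't moved. The gripper is clear, so I'm handing in.

```bash
python3 -c "
from rig import *
print(hand_in())"
```

```text
the job is handed in; nothing more can be done
None
```

The job is handed in at about 58 s: all four bottles stand upright on the mats of their cap colours, each measured within about 4 mm of the mat centre, and the tip box and yellow look-alikes were not moved.

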